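Free the sagging bolt and hold the guard gate ajar

TASK

Swing the clear hood of the yellow-gated guard cage up and back, laying it gently onto its rubber stops so that it stays there. Then take the red knob of the sagging bolt, lift the bolt so that its drop nose clears the bent brass keeper, keep it up while pulling it sideways out of the keeper, and swing the sprung gate open towards the robot until its free edge stands about 8 cm (a hand's width) out. Finish still holding the gate ajar like that, bolt drawn, and leave everything else on the bench where it stands.

Things in the scene. Friction and masses are not known exactly. Their poses are not given: they have to be found in the camera images.
- cage: Grey steel guard cage, fixed to the bench: 215 mm deep, 300 wide, 165 high without hood. Origin on the bench under the middle of the shut gate's outer face; x points into the cage (away from the robot, but for a yaw of up to 0.25 rad), y left along the gate, z up. 'At (x, y, z)' below means mm in this frame with hood shut, bolt shot, gate shut.
- hood (a joint): Angle of the clear hood (rad): 0 lying flat over the bolt's red knob; 1.85 leaning back past upright on its rubber stops, where it stays by its own weight. Let go before, it falls (0.2 to 0.3 kg, almost no friction): shut if short of upright (1.57), onto the stops if past it. Shut, it is a 4 mm sheet 250 mm wide at height 185 mm, from x 60 to x -62 mm.
- hood_grip (a point): Centre of the black roller grip (16 mm diameter, 24 mm long along the hinge line, flat ends) on an 8 mm neck at the middle of the hood's free edge, 142 mm from the hinge line and 20 mm beyond the edge; at (-82, 0, 185). Pinched across its flat ends from above (fingers left and right) it turns in the pads as the hood swings.
- hood_hinge (a point): Middle of the hood's hinge line, which runs along the cage's y; at (60, 0, 185). The grip swings about it up, then away from the robot.
- gate_angle (a joint): Angle of the yellow gate (rad): 0 shut, grows as the free (right) edge swings towards the robot, up to 1.0. Free edge 228 mm from the hinge line: 0.35 rad stands it about 80 mm out. A spring pulls it shut with 0.3 N m when shut, 0.5 N m at 0.35 rad (2 to 4 N at the red knob). While the bolt's nose is in the keeper the gate only rattles by 0.02 rad.
- gate_hinge (a point): Point on the gate's upright hinge line, at the left post; at (6, 115, 155). Seen from above the gate opens clockwise about it.
- gate: The gate itself with the bolt that it carries: yellow frame with wires, 222 mm wide, its top at height 160 mm, 12 mm thick, on the cage's side that faces the robot. Its origin is the foot of its hinge line, at (6, 115, 0); its axes are parallel to the cage's when shut and swing with it.
- barrel (a joint): How far the bolt is lifted (m): 0 sagging by its own weight (where it starts), up to 0.018 at the top of the slotted staples. The bolt rises straight up as a whole; about 0.4 kg. Let go, it drops back to 0.
- bolt (a joint): How far the bolt is drawn (m): 0 shot (starts at 0 to 0.004), 0.045 fully drawn; it slides left along the gate (cage +y, turning with the gate) with 1 to 2 N friction and stays where left. Sagging, it can be drawn only 0.010 before its nose strikes the keeper's sill; lifted 0.015 or more it passes over. From 0.035 on, the nose is clear of the keeper and the gate is free.
- bolt_knob (a point): Centre of the upright round red knob (22 mm diameter, 26 high) on an 8 mm stem rising from the bolt's rod; at (-32, -50, 155), 60 mm above the rod. It moves with the bolt and the gate. Clear room of 35 mm left and right of it and below to height 121 mm; pinch it from above, fingers left and right, with the hood on its stops. Drawn by 40 mm it is 131 mm from the gate's hinge line.
- bolt_nose (a point): Bottom of the inner face of the drop nose, a 8 by 12 mm steel block at the right end of the bolt rod hanging below it; at (-32, -141, 74), 14 mm below the top of the keeper's sill.
- keeper_sill (a point): Middle of the top edge of the bent brass keeper's upturned sill (4 mm thick) on the right post; at (-32, -130, 88). The keeper's front wall (to height 120 mm, x -43 to -47) keeps the shot nose, and so the gate, from coming out.
- test_gauge: Round dial instrument in a dark steel case, 80 mm across and 68 mm high, standing loose in the cage behind the gate: leave it.
- airspeed: Squat airspeed indicator, dark steel case, 84 mm across, 60 mm high, dial up, loose on the left of the bench: leave it.
- dome: Clear glass cover dome, 100 mm across, 102 mm high, loose on the left of the bench: leave it.
- tray: Aluminium parts tray, 160 by 120 by 30 mm, loose on the right: leave it.
- bezel: Bezel ring, 80 mm across, 10 mm high, lying on the right: leave it.
- jar: Jar, 56 mm across, 70 mm high, on the left at the back: leave it.

How it is judged (in metres and radians):
On the way, in this order (a step that is already met when the one before it is completed fails the run):
1. the hood lies back on its stops while the bolt is still shot (value of joint hood above 1.78 rad and value of joint bolt below 0.012 m), for 0.2 s.
2. the bolt is raised with its nose over the keeper's sill (value of joint barrel above 0.012 m and value of joint bolt above 0.013 m and value of joint gate_angle below 0.06 rad).
3. the bolt is drawn clear of the keeper (value of joint bolt above 0.032 m), for 0.1 s.
At the end, for the whole second after the job is handed in: The gate stands 0.25 to 0.47 rad open (free edge roughly 57 to 105 mm out) and still, fingers holding it (more than 1 N on the gate or its bolt), the bolt still drawn more than 22 mm, the hood lying back on its stops (above 1.78 rad) (value of joint gate_angle between 0.25 and 0.47 rad and velocity of joint gate_angle between -0.08 and 0.08 rad/s and value of joint bolt above 0.022 m and value of joint hood above 1.78 rad and contact force between the fingers and gate above 1 N); the arm keeps its last pose, push and grip.
It fails at once if the hood is let fall or slammed onto its stops (over 1.3 rad/s in the last part of its swing) (value of joint hood above 1.6 rad and velocity of joint hood above 1.3 rad/s).
It fails at once if the bolt is forced through the keeper instead of lifted over it (value of joint bolt between 0.0155 and 0.019 m and value of joint barrel below 0.009 m and value of joint gate_angle below 0.06 rad).
It fails at once if a loose bystander (instrument in the cage, airspeed indicator, dome, tray, bezel ring, jar) is shifted by more than 25 mm (distance of any of test_gauge, airspeed, dome, tray, bezel, jar from where it was at the start of the episode above 0.025 m).
It also fails if it takes over 54 s, if anything falls off the work surface, if the arm or the gripper's body presses on something with over 40 N, if the wrist force passes 120 N, or if a joint passes its speed limit or range.

ROBOT

A 6-joint arm with a two-finger parallel gripper is mounted at the origin on the work surface. World frame = base frame: x ahead of the robot, y to its left, z up, the work surface at z = 0. Lengths are in mm, angles in rad, forces in N, time in s.
With the tool pointing down it reaches from about 400 to 825 mm from the base axis. Payload 7 kg.
Tool frame: the origin (TCP) lies on the centre line of the jaws, within the pads' length; the fingertips stand 14 mm ahead of it and the grasp point (between the pads) lies 5 mm behind it; z points along the fingers, y is the line along which they close (so a half turn about z gives the same grasp; the last joint's range is limited). The gripper opens to 85 mm and grips with 20 to 120 N. Pads are 22 mm wide; open, the fingers measure 114 mm over their backs; the gripper's body (76 mm by 85 mm) begins 54 mm behind the grasp point. The pads swing forward as they close: fully open they stand 13 mm farther back than shut.
Start: joints at [1.633, 0.359, 0.012, 0, -1.224, -0.288], TCP at [151.134, 657.84, 245.302] pointing down, gripper open.
Joint ranges: [-3.07, 3.07], [-1.43, 2.12], [-1.02, 1.25], [-3.03, 1.67], [-3.05, -0], [-3.03, 3.03]. Speed limits (rad/s): [2.39, 2.39, 3.01, 3.14, 3.14, 3.14].

INTERFACE

Orientations are given as [roll, pitch, yaw] about the fixed x, y, z axes, in that order (R = Rz(yaw) Ry(pitch) Rx(roll)).
In Python, from cell import r gives the robot as it stands.
- The arm moves only by the shell command python3 -m crank 'ROWS' [OPENING] [FORCE]. ROWS is JSON, a list that holds one entry, the list of rows, each a list of 4 numbers: the shift along the tool's x, y, z in units of 30 mm (1.0 is 30 mm), then the turn about the tool's z in degrees. In form: [[[tx, ty, tz, turn], ...]]. A call has 1 to 12 rows; each row shifts and turns the commanded pose from where the row before left it, along the tool's axes as they then stand; what a row does not reach is not made up. A row lasts 1/8 s, in which the tool goes at most 62.5 mm and 10.7 degrees, less where a joint would pass 70% of its speed; a pose out of reach is approached as far as the arm can. A call is refused whole if a number of a shift passes 1 or a number of a turn 10.7, either way. A call with a gripper value outside its range is refused whole. OPENING is the opening, from 0 (shut) to 1 (fully open), set as the call begins (- or left out, the last holds). The fingers move at their own pace and stop on an object; FORCE is the grip in N (left out, the last holds). Time passes only in rows, so rows that do not move let the fingers close. It gives the time, the measured TCP pose, the force, the opening and the grip force at its end, in the units of the state.
- r.read_state(): the state, without advancing time (a new reading comes with each control period).
- r.grab_frame(name): name is "scene" or "side" or "wrist"; returns the picture (384x512x3 uint8, blue, green, red); there is no depth.
- r.get_calibration(name): a dict with "intrinsics" (3x3 intrinsics, pixels), "extrinsics" (4x4, takes a point from camera to world coordinates); the wrist camera has in their place "T_tool_cam" (4x4, takes a point from camera to tool coordinates, whose origin is the TCP and whose axes are the flange's). Camera axes: x right, y down, z forward; pixel columns grow to the right and rows downward; lengths in mm; the calibration is good to about 2 mm. A picture is of the moment at which its call begins: read the wrist's pose just before it. get_calibration takes no time and is no camera call.
- r.hand_in(): hands the job in; it is judged then, once.
The state is a dict: "clock": time; "qpos": joint angles; "dq": joint speeds; "joint_torque": joint torques, N m; "ee_pos": TCP position; "tcp_rot": TCP orientation; "contact_force": force on the tool from outside, world axes, zero at the start; "ft_torque": the same for the moment, N m; "grip_width": opening from 0.0 (shut) to 1.0 (fully open); "finger_force": force on a finger pad.
Only numpy, scipy, OpenCV 4.12 (cv2) and the standard library are available. Lean on these libraries where they do the work, as an engineer would, in place of code of your own. Each camera call takes 0.05 s, during which the arm holds its last target. There are 200 camera calls.

## Working session

There is one attempt and no reset: what is moved stays moved. The work goes in short steps, Python scripts to look and compute and a shell command to move; the robot and the scene stay as the last step left them, time stands still between calls to the robot, and variables do not carry over. Pictures are saved under pics/ and viewed, at most 10 in all, crops included, and the job is handed in when it is done.

```bash
ls; mkdir -p pics; python3 - <<'E'
from cell import r
import cv2,numpy as np
s=r.read_state();print({k:np.round(v,3).tolist() for k,v in s.items()})
for n in("scene","side","wrist"):
    f=r.grab_frame(n);cv2.imwrite(f"pics/{n}0.png",f)
    c=r.get_calibration(n);print(n,{k:np.round(v,3).tolist() for k,v in c.items()})
a=cv2.imread("pics/scene0.png");b=cv2.imread("pics/side0.png")
cv2.imwrite("pics/both0.png",cv2.resize(np.vstack([a,b]),(800,1200))[:600]) 
E
```

```text
pics
{'clock': 0.0, 'qpos': [1.633, 0.359, 0.011, -0.0, -1.224, -0.288], 'dq': [-0.0, -0.001, -0.0, 0.001, 0.001, -0.001], 'joint_torque': [-0.0, -58.332, 29.343, 6.937, -0.006, -0.0], 'ee_pos': [151.033, 657.41, 244.386], 'tcp_rot': [3.14, -0.0, -0.226], 'contact_force': [0.858, 0.503, 0.419], 'ft_torque': [0.007, 0.014, 0.016], 'finger_force': 0.0, 'grip_width': 0.999}
scene {'intrinsics': [[353.01, 0.0, 251.976], [0.0, 353.01, 194.815], [0.0, 0.0, 1.0]], 'extrinsics': [[0.606, 0.431, -0.668, 1338.453], [0.795, -0.338, 0.503, -574.059], [-0.009, -0.837, -0.548, 791.819], [0.0, 0.0, 0.0, 1.0]]}
side {'intrinsics': [[391.149, 0.0, 257.594], [0.0, 391.149, 196.689], [0.0, 0.0, 1.0]], 'extrinsics': [[0.81, -0.3, 0.504, -157.579], [-0.586, -0.416, 0.695, -941.62], [0.001, -0.858, -0.513, 842.93], [0.0, 0.0, 0.0, 1.0]]}
wrist {'intrinsics': [[320.989, 0.0, 250.56], [0.0, 320.989, 189.235], [0.0, 0.0, 1.0]], 'T_tool_cam': [[-0.0, -0.945, -0.326, 83.57], [1.0, -0.0, 0.0, 0.157], [-0.0, -0.326, 0.945, -128.325], [0.0, 0.0, 0.0, 1.0]]}
```

View pics/scene0.png

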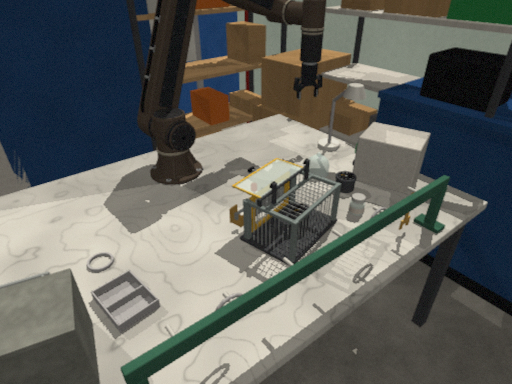

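View pics/side0.png

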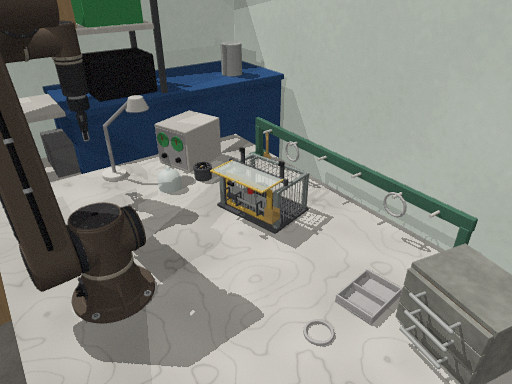

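The scene view shows the cage with its yellow-edged hood around (285,205), and the side view shows it around (262,190) with the red knob near (250,188). I'll enlarge both crops.

```bash
python3 - <<'E'
import cv2,numpy as np
a=cv2.imread("pics/scene0.png")[150:270,215:355];b=cv2.imread("pics/side0.png")[140:240,195:320]
a=cv2.resize(a,(400,343),interpolation=2);b=cv2.resize(b,(400,320),interpolation=2)
p=np.zeros((343,800,3),np.uint8);p[:,:400]=a;p[:320,400:]=b
cv2.imwrite("pics/crop0.png",p)
E
```

```text
(no output)
```

View pics/crop0.png

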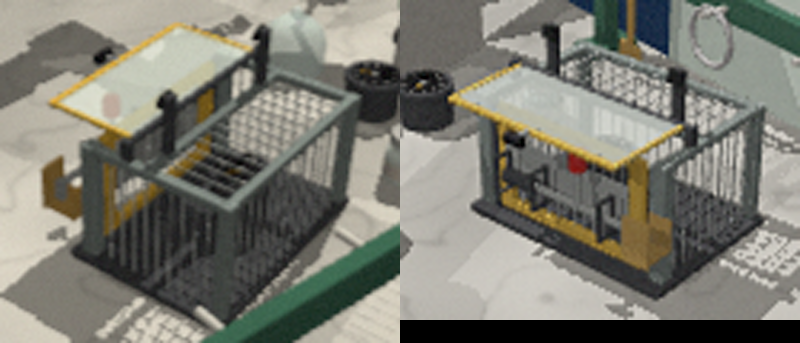

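View pics/wrist0.png

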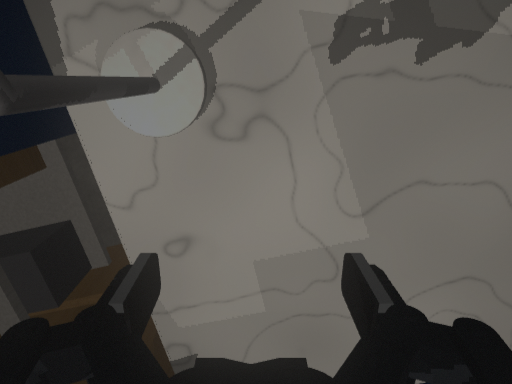

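Scene crop: the grip is at (103,57) and the hood corners at (52,102), (180,25), (125,135), (250,47). Side crop: the grip is at (514,141), the hood corners at (615,165), (452,98), (682,125), (520,67), and the red knob at (577,163). I'll triangulate these.

```bash
cat > h.py <<'E'
import numpy as np,cv2
from cell import r
from scipy.spatial.transform import Rotation as Ro
def ray(c,uv,T=None):
    d=r.get_calibration(c);K=d["intrinsics"]
    T=np.array(d["extrinsics"]) if T is None else T
    v=np.linalg.solve(np.array(K),[uv[0],uv[1],1.]);v=T[:3,:3]@v
    return T[:3,3],v/np.linalg.norm(v)
def tri(rays):
    A=np.zeros((3,3));b=np.zeros(3)
    for o,v in rays: P=np.eye(3)-np.outer(v,v);A+=P;b+=P@o
    x=np.linalg.solve(A,b);e=[np.linalg.norm((np.eye(3)-np.outer(v,v))@(x-o)) for o,v in rays]
    return x,max(e)
def wristT(s):
    T=np.eye(4);T[:3,:3]=Ro.from_euler("xyz",s["tcp_rot"]).as_matrix();T[:3,3]=s["ee_pos"]
    return T@np.array(r.get_calibration("wrist")["T_tool_cam"])
E
python3 - <<'E'
from h import *
sc=lambda u,v:(215+u*.35,150+v*.35)
sd=lambda u,v:(195+(u-400)*.3125,140+v*.3125)
P={}
for n,a,b in [("grip",(103,57),(514,141)),("FR",(52,102),(615,165)),("FL",(180,25),(452,98)),("BR",(125,135),(682,125)),("BL",(250,47),(520,67)),("knob",(111,105),(577,163))]:
    x,e=tri([ray("scene",sc(*a)),ray("side",sd(*b))]);P[n]=x;print(n,x.round(1),round(e,1))
d=P["FL"]-P["FR"];print("yaw",np.arctan2(-d[0],d[1]),np.linalg.norm(d)); d=P["BL"]-P["BR"];print("yaw",np.arctan2(-d[0],d[1]),np.linalg.norm(d))
E
```

```text
grip [465.8  79.6 181.8] 1.3
FR [519.1 -33.6 186.3] 0.8
FL [462.4 207.9 182.8] 2.0
BR [627.  -12.2 189.6] 0.1
BL [568.7 229.1 186.5] 4.0
knob [524.5  45.7 151.9] 3.0
yaw 0.23083408140321068 248.08900979279576
yaw 0.23714237848322436 248.28831138783247
```

Triangulation agrees with the text: the hood is 248 mm wide, 183–189 mm high, and the cage yaw is about 0.234. Next I turn the jaws parallel to the cage's y axis and go above the grip.

```bash
python3 -m crank '[[[0,0,0,-8.8],[0,0,0,-8.8],[0,0,0,-8.8],[0.27,0.96,-0.07,0],[0.27,0.96,-0.07,0],[0.27,0.96,-0.07,0],[0.27,0.96,-0.07,0],[0.27,0.96,-0.07,0],[0.27,0.96,-0.07,0],[0.27,0.96,-0.07,0],[0.27,0.96,-0.07,0]]]' 0.7 40
```

```text
clock: 1.52
ee_pos: [268.7, 447.2, 262.3]
tcp_rot: [-3.141, -0.0, 0.235]
contact_force: [0.5, 1.0, 0.6]
grip_width: 0.702
finger_force: 0.0
```

```bash
python3 -m crank '[[[0.27,0.96,-0.07,0],[0.27,0.96,-0.07,0],[0.27,0.96,-0.07,0],[0.27,0.96,-0.07,0],[0.27,0.96,-0.07,0],[0.27,0.96,-0.07,0],[0.27,0.96,-0.07,0],[0.27,0.96,-0.07,0],[0.27,0.96,-0.07,0],[0.27,0.96,-0.07,0],[0,0,0,0]]]'; python3 - <<'E'
from h import *
s=r.read_state();f=r.grab_frame("wrist");cv2.imwrite("pics/w1.png",f)
print(s["ee_pos"],s["tcp_rot"],s["clock"],s["qpos"])
np.save("w1T.npy",wristT(s))
E
```

```text
clock: 2.9
ee_pos: [414.1, 185.5, 283.3]
tcp_rot: [-3.141, -0.0, 0.232]
contact_force: [0.1, -0.7, 0.0]
grip_width: 0.696
finger_force: 0.0
[414.12615839 185.46230198 283.32214298] [-3.14148908e+00 -3.11936332e-04  2.32373028e-01] 2.9 [ 8.57555933e-01 -4.15901712e-02 -3.87710254e-01  1.04800838e-04
 -1.22436269e+00  9.45577870e-01]
```

View pics/w1.png

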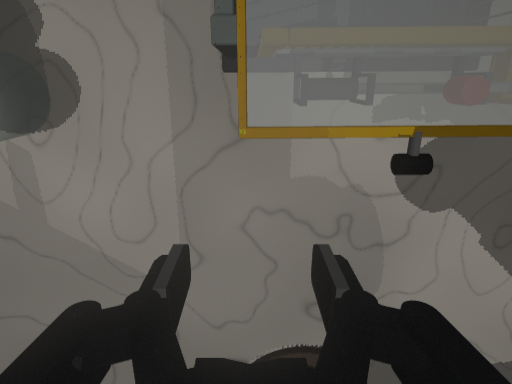

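The wrist view shows the roller grip at (412,164), the front-left hood corner at (243,132) and the red knob through the glass at (466,90). The edge is level in the picture, so the yaw matches.

```bash
python3 - <<'E'
from h import *
T=np.load("w1T.npy");s=r.read_state()
sc=lambda u,v:(215+u*.35,150+v*.35)
sd=lambda u,v:(195+(u-400)*.3125,140+v*.3125)
f=cv2.imread("pics/w1.png")[135:185,385:440];m=(f.max(2)<45).astype(np.uint8);n,l,st,c=cv2.connectedComponentsWithStats(m)
print(st[1:],c[1:]+[385,135])
g=(412,164)
for nm,a,b,w in [("grip",(103,57),(514,141),g),("knob",(111,105),(577,163),(466,90)),("FL",(180,25),(452,98),(243,132))]:
    R=[ray("scene",sc(*a)),ray("side",sd(*b)),ray("wrist",w,T)]
    x,e=tri(R);print(nm,x.round(1),round(e,1),tri(R[1:])[0].round(1),tri([R[0],R[2]])[0].round(1))
    z=185 if nm!="knob" else 155
    o,v=R[2];p=o+v*(z-o[2])/v[2];print("  plane",p.round(1))
    d=p-s["ee_pos"];A=Ro.from_euler("xyz",s["tcp_rot"]).as_matrix();print("  tool shift mm",(A.T@d).round(1))
E
```

```text
[[  6   3  42  37 839]] [[411.30512515 163.53516091]]
grip [465.6  77.8 183.1] 2.2 [464.6  75.8 182.7] [466.5  78.1 184.9]
  plane [465.3  76.9 185. ]
  tool shift mm [ 24.8 118.2  98.2]
knob [525.   43.7 153.5] 3.5 [524.5  41.1 151.6] [526.   44.7 156.8]
  plane [525.3  42.5 155. ]
  tool shift mm [ 75.2 165.6 128.2]
FL [461.3 204.4 184.3] 4.1 [459.6 201.7 184.2] [462.4 204.2 186.7]
  plane [459.6 201.8 185. ]
  tool shift mm [48.1 -4.5 98.3]
```

```bash
python3 -m crank '[[[0.2,0.98,0,0],[0.2,0.98,0,0],[0.2,0.98,0.3,0],[0.2,0.98,0.5,0],[0,0,0.5,0],[0,0,0,0],[0,0,0,0]]]'; python3 - <<'E'
from h import *
s=r.read_state();f=r.grab_frame("wrist");cv2.imwrite("pics/w2.png",f)
T=wristT(s);T1=np.load("w1T.npy");A=Ro.from_euler("xyz",s["tcp_rot"]).as_matrix()
Ti=np.linalg.inv(T);K=np.array(r.get_calibration("wrist")["intrinsics"])
p=Ti@[465.3,76.9,185,1];u=K@p[:3];u=u[:2]/u[2];print("expect",u,s["ee_pos"],s["clock"])
x0,y0=(u-40).astype(int);c=f[y0:y0+80,x0:x0+80];m=(c.max(2)<50).astype(np.uint8)
n,l,st,ce=cv2.connectedComponentsWithStats(m)
for i in range(1,n):
    if st[i,4]>150:
        q=ce[i]+[x0,y0];x,e=tri([ray("wrist",q,T),ray("wrist",(411.5,163.7),T1)])
        o,v=ray("wrist",q,T);pp=o+v*(185-o[2])/v[2]
        print(st[i],q,x.round(1),round(e,1),pp.round(1),"shift",(A.T@(pp-s["ee_pos"])).round(1))
E
```

```text
clock: 3.82
ee_pos: [464.4, 79.5, 244.6]
tcp_rot: [3.142, -0.001, 0.236]
contact_force: [0.1, -0.1, 0.3]
grip_width: 0.703
finger_force: 0.0
expect [255.03385834 216.60783796] [464.37291022  79.53567077 244.61525764] 3.825
[ 20  29  39  24 833] [253.7454982  216.65786315] [465.5  77.8 185.8] 0.1 [465.1  77.7 185. ] shift [ 0.2  2.  59.6]
```

View pics/w2.png

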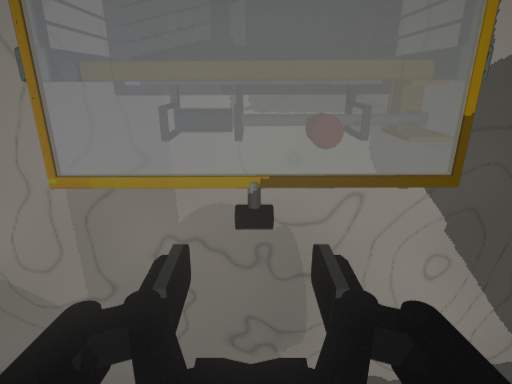

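The roller is centred at (254,217) between the jaws with the edge level. Two wrist views put it at z 185.8, so I descend and pinch.

```bash
python3 -m crank '[[[0,0.07,0.5,0],[0,0,0.6,0],[0,0,0.6,0],[0,0,0.25,0],[0,0,0,0],[0,0,0,0]]]'; python3 -m crank '[[[0,0,0,0],[0,0,0,0],[0,0,0,0],[0,0,0,0],[0,0,0,0]]]' 0 35
python3 - <<'E'
import numpy as np
p=lambda t:np.array([60-142*np.cos(t),142*np.sin(t)])
t=np.r_[np.arange(0,1.86,.1),1.86]
d=[p(b)-p(a) for a,b in zip(t,t[1:])]
print([(round(b,2),(x/30).round(2),(-z/30).round(2)) for b,(x,z) in zip(t[1:],d)])
E
```

```text
clock: 4.62
ee_pos: [465.2, 77.0, 186.1]
tcp_rot: [-3.142, -0.001, 0.235]
contact_force: [0.1, -0.1, 0.0]
grip_width: 0.7
finger_force: 0.0
clock: 5.25
ee_pos: [464.9, 77.5, 186.2]
tcp_rot: [-3.14, -0.001, 0.235]
contact_force: [-2.9, 4.3, 3.4]
grip_width: 0.276
finger_force: 35.2
[(np.float64(0.1), np.float64(0.02), np.float64(-0.47)), (np.float64(0.2), np.float64(0.07), np.float64(-0.47)), (np.float64(0.3), np.float64(0.12), np.float64(-0.46)), (np.float64(0.4), np.float64(0.16), np.float64(-0.44)), (np.float64(0.5), np.float64(0.21), np.float64(-0.43)), (np.float64(0.6), np.float64(0.25), np.float64(-0.4)), (np.float64(0.7), np.float64(0.29), np.float64(-0.38)), (np.float64(0.8), np.float64(0.32), np.float64(-0.35)), (np.float64(0.9), np.float64(0.36), np.float64(-0.31)), (np.float64(1.0), np.float64(0.38), np.float64(-0.28)), (np.float64(1.1), np.float64(0.41), np.float64(-0.24)), (np.float64(1.2), np.float64(0.43), np.float64(-0.19)), (np.float64(1.3), np.float64(0.45), np.float64(-0.15)), (np.float64(1.4), np.float64(0.46), np.float64(-0.1)), (np.float64(1.5), np.float64(0.47), np.float64(-0.06)), (np.float64(1.6), np.float64(0.47), np.float64(-0.01)), (np.float64(1.7), np.float64(0.47), np.float64(0.04)), (np.float64(1.8), np.float64(0.47), np.float64(0.08)), (np.float64(1.86), np.float64(0.27), np.float64(0.07))]
```

```bash
python3 -m crank '[[[0.02,0,-0.47,0],[0.07,0,-0.47,0],[0.12,0,-0.46,0],[0.16,0,-0.44,0],[0.21,0,-0.43,0],[0.25,0,-0.4,0],[0.29,0,-0.38,0],[0.32,0,-0.35,0],[0,0,0,0]]]'; python3 - <<'E'
from h import *
s=r.read_state();print(s["ee_pos"],s["contact_force"],s["ft_torque"],s["grip_width"],s["finger_force"])
E
```

```text
clock: 6.38
ee_pos: [507.0, 87.7, 288.2]
tcp_rot: [-3.14, -0.0, 0.235]
contact_force: [-1.4, 5.6, -2.9]
grip_width: 0.272
finger_force: 35.0
[507.0473622   87.74779132 288.24236059] [-1.42066905  5.57877281 -2.90290528] [1.82019465 0.47818202 0.02725253] 0.2721553461944288 34.98576879501343
```

```bash
python3 -m crank '[[[0.36,0,-0.31,0],[0.38,0,-0.28,0],[0.41,0,-0.24,0],[0.43,0,-0.19,0],[0.45,0,-0.15,0],[0.46,0,-0.1,0],[0.4,0,-0.05,0],[0.3,0,-0.01,0],[0.24,0,0,0],[0.24,0,0.02,0],[0.24,0,0.03,0],[0.24,0,0.04,0]]]'; python3 -m crank '[[[0.24,0,0.04,0],[0.2,0,0.05,0],[0.1,0,0.03,0],[0,0,0,0]]]'; python3 - <<'E'
from h import *
s=r.read_state();print(s["clock"]);cv2.imwrite("pics/s3.png",r.grab_frame("side"));cv2.imwrite("pics/c3.png",r.grab_frame("scene"))
a=cv2.imread("pics/c3.png")[60:270,195:405];b=cv2.imread("pics/s3.png")[40:240,160:360]
cv2.imwrite("pics/crop3.png",np.hstack([cv2.resize(a,(400,400),interpolation=2),cv2.resize(b,(400,400),interpolation=2)]))
E
```

```text
clock: 7.88
ee_pos: [628.1, 117.3, 326.7]
tcp_rot: [-3.14, -0.002, 0.236]
contact_force: [-3.6, 8.8, 6.4]
grip_width: 0.27
finger_force: 35.1
clock: 8.38
ee_pos: [644.1, 121.2, 323.0]
tcp_rot: [-3.14, -0.003, 0.236]
contact_force: [-2.8, 7.3, 5.5]
grip_width: 0.269
finger_force: 34.9
8.375
```

View pics/crop3.png

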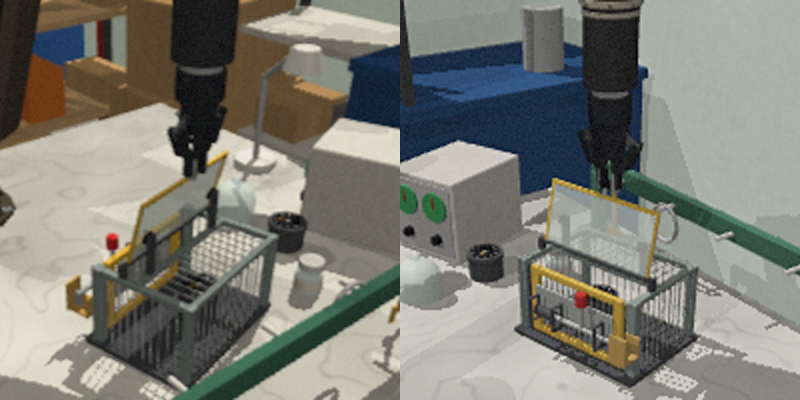

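The hood leans back on its stops (reckoned angle about 1.87), and the red knob is now in plain view. I release, rise and go back over the knob.

```bash
python3 -m crank '[[[0,0,0,0],[0,0,0,0],[0,0,0,0],[0,0,-0.5,0],[0,0,-0.7,0],[0,0,-0.7,0],[-0.5,0.2,-0.2,0],[-0.8,0.28,0,0],[-0.8,0.28,0,0],[-0.8,0.28,0,0],[-0.8,0.28,0.3,0],[-0.77,0.28,0.6,0]]]' 0.65; python3 -m crank '[[[0,0,0.8,0],[0,0,0.9,0],[0,0,0.9,0],[0,0,0.8,0],[0,0,0,0],[0,0,0,0]]]';  python3 - <<'E'
from h import *
from h import r
def red(f,lo=40):
    h=cv2.cvtColor(f,cv2.COLOR_BGR2HSV);m=(((h[...,0]<6)|(h[...,0]>174))&(h[...,1]>150)&(h[...,2]>60)).astype(np.uint8)
    n,l,st,c=cv2.connectedComponentsWithStats(m);i=1+np.argmax(st[1:,4]);return st[i],c[i]
s=r.read_state();f=r.grab_frame("wrist");cv2.imwrite("pics/w4.png",f);T=wristT(s);np.save("w4T.npy",T)
A=Ro.from_euler("xyz",s["tcp_rot"]).as_matrix()
sw,w=red(f);print(sw,w)
R=[ray("wrist",w,T)]
for n in("scene","side"):
    f=cv2.imread(f"pics/{n[0] if n=='side' else 'c'}3.png");f2=f.copy();f2[:,:230]=0;f2[:,275:]=0
    st,c=red(f2);print(n,st,c);R.append(ray(n,c))
x,e=tri(R);print(x,e,tri(R[1:]));o,v=R[0]
for z in(155,168):p=o+v*(z-o[2])/v[2];print(z,p,A.T@(p-s["ee_pos"]))
print("tri shift",A.T@(x-s["ee_pos"]),s["ee_pos"],s["clock"])
E
```

```text
clock: 9.98
ee_pos: [523.2, 40.7, 357.8]
tcp_rot: [-3.141, -0.002, 0.235]
contact_force: [0.9, 0.3, -0.6]
grip_width: 0.65
finger_force: 0.0
clock: 10.72
ee_pos: [524.7, 41.5, 256.4]
tcp_rot: [3.141, -0.001, 0.235]
contact_force: [0.3, -0.1, 0.3]
grip_width: 0.651
finger_force: 0.0
[234 186  28  26 548] [247.8540146  198.16788321]
scene [246  71   3  19  44] [247.29545455  79.52272727]
side [248 186   6   8  44] [250.38636364 189.38636364]
[510.17323369  25.72757532 344.25458515] 165.87486788049605 (array([450.77096815,  -7.51558388, 372.44086797]), np.float64(149.33140706807376))
155 [521.46448341  42.9059694  155.        ] [ -2.92527558  -2.11978831 101.4365846 ]
168 [526.22948423  43.93774883 168.        ] [ 1.96646648 -2.01034013 88.44317541]
tri shift [-17.65222909  12.00264185 -87.83454725] [524.6646369   41.51791323 256.44093726] 10.725
```

View pics/w4.png

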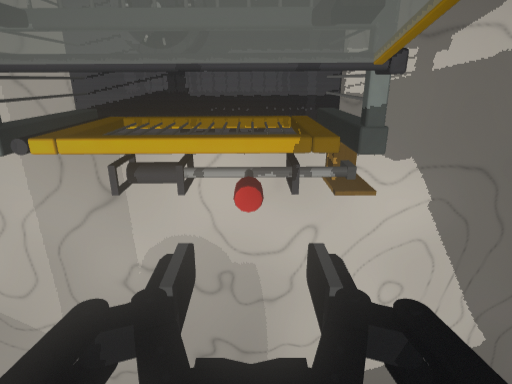

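The knob's top is at (249,200), midway between the jaws, with the staples at (185,172) and (293,172) and the keeper at (345,175). I'll lower partway with the jaws narrowed and measure again.

```bash
python3 -m crank '[[[-0.02,-0.07,0.4,0],[0,0,0.6,0],[0,0,0.6,0],[0,0,0,0],[0,0,0,0]]]' 0.43;  python3 - <<'E'
from h import *
def red(f,x0,x1,y0,y1):
    h=cv2.cvtColor(f,cv2.COLOR_BGR2HSV);m=(((h[...,0]<6)|(h[...,0]>174))&(h[...,1]>150)&(h[...,2]>60)).astype(np.uint8)
    k=np.zeros_like(m);k[y0:y1,x0:x1]=1
    n,l,st,c=cv2.connectedComponentsWithStats(m*k);i=1+np.argmax(st[1:,4]);return st[i],c[i]
s=r.read_state();f=r.grab_frame("wrist");cv2.imwrite("pics/w5.png",f);T=wristT(s)
A=Ro.from_euler("xyz",s["tcp_rot"]).as_matrix()
sw,w=red(f,0,512,0,384);print(sw,w)
R=[ray("wrist",w,T),ray("wrist",(247.85,198.2),np.load("w4T.npy"))]
for n,k,y in(("scene","c3",187),("side","s3",189)):
    st,c=red(cv2.imread(f"pics/{k}.png"),230,275,y-14,y+14);print(n,st,c);R.append(ray(n,c))
for q in(R[:2],R,R[2:],[R[0],R[3]]):
    x,e=tri(q);print(x.round(1),round(e,1),"shift",(A.T@(x-s["ee_pos"])).round(1))
print(s["ee_pos"],s["clock"],s["grip_width"])
E
```

```text
clock: 11.4
ee_pos: [523.7, 43.7, 207.8]
tcp_rot: [3.141, -0.001, 0.235]
contact_force: [-0.2, 0.3, 0.5]
grip_width: 0.432
finger_force: 0.0
[234 222   2   7   7] [234.71428571 225.        ]
scene [251 183   6   8  42] [253.5 186.5]
side [248 186   6   8  44] [250.38636364 189.38636364]
[538.6  50.9 198.7] 4.6 shift [16.1 -3.5  9.1]
[522.8  46.8 156.1] 6.8 shift [-0.2 -3.2 51.7]
[525.5  44.7 156.2] 0.8 shift [ 1.9 -0.6 51.6]
[523.5  49.6 155.6] 5.0 shift [ 1.1 -5.7 52.2]
[523.70809999  43.74477645 207.78586515] 11.4 0.43156400567588027
```

```bash
python3 - <<'E'
from h import *
f=cv2.imread("pics/w5.png");s=r.read_state();T=wristT(s);A=Ro.from_euler("xyz",s["tcp_rot"]).as_matrix()
b=f.astype(int);m=((b[...,2]>30)&(b[...,2]>2*b[...,1])&(b[...,2]>2*b[...,0])).astype(np.uint8)
n,l,st,c=cv2.connectedComponentsWithStats(m);i=1+np.argmax(st[1:,4]);print(st[i],c[i])
x0,y0,w,h,_=st[i]
R=[ray("wrist",c[i],T),ray("wrist",(247.85,198.2),np.load("w4T.npy")),ray("scene",(253.5,186.5)),ray("side",(250.4,189.4))]
for q in(R[:2],R,R[2:]):
    x,e=tri(q);print(x.round(1),round(e,1),"shift",(A.T@(x-s["ee_pos"])).round(1))
o,v=ray("wrist",(x0+w/2-.5,y0+h-w/2),T);p=o+v*(168-o[2])/v[2];print("top",p,A.T@(p-s["ee_pos"]))
E
```

```text
[234 213  35  30 792] [251.42171717 227.25      ]
[526.3  44.  168.3] 0.0 shift [ 2.4  0.4 39.7]
[523.4  43.4 157.4] 2.7 shift [-0.6  0.3 50.6]
[525.5  44.7 156.1] 0.8 shift [ 1.7 -0.5 51.9]
top [527.18701744  44.45205396 168.        ] [ 3.34639161  0.16583209 40.01281877]
```

The knob is centred laterally, about 2 mm ahead, with its centre at z 156. Now I pinch it.

```bash
python3 -m crank '[[[0.07,0,0.4,0],[0,0,0.6,0],[0,0,0.6,0],[0,0,0.28,0],[0,0,0,0],[0,0,0,0]]]'; python3 -m crank '[[[0,0,0,0],[0,0,0,0],[0,0,0,0],[0,0,0,0]]]' 0 70
```

```text
clock: 12.2
ee_pos: [525.8, 44.2, 151.4]
tcp_rot: [3.142, -0.001, 0.235]
contact_force: [-0.1, -0.2, -0.1]
grip_width: 0.428
finger_force: 0.0
clock: 12.7
ee_pos: [525.9, 44.3, 151.6]
tcp_rot: [3.142, -0.002, 0.235]
contact_force: [-1.0, -0.9, 6.2]
grip_width: 0.231
finger_force: 68.2
```

```bash
python3 -m crank '[[[0,0,-0.15,0],[0,0,-0.2,0],[0,0,-0.2,0],[0,0,0,0],[0,0,0,0]]]'
```

```text
clock: 13.32
ee_pos: [525.5, 44.2, 167.3]
tcp_rot: [-3.141, -0.0, 0.235]
contact_force: [2.6, 1.8, -4.0]
grip_width: 0.238
finger_force: 68.5
```

```bash
python3 -m crank '[[[0,0,-0.03,0],[0,-0.2,0,0],[0,-0.2,0,0],[0,-0.2,0,0],[0,0,0,0]]]'; python3 - <<'E'
from h import *
f=r.grab_frame("side");g=r.grab_frame("scene");cv2.imwrite("pics/s6.png",f);cv2.imwrite("pics/c6.png",g)
R=[]
for n,i,c in(("side",f,(250,187)),("scene",g,(254,184))):
    b=i[c[1]-16:c[1]+16,c[0]-16:c[0]+16].astype(int);m=((b[...,2]>50)&(b[...,2]>2*b[...,1])&(b[...,2]>2*b[...,0])).astype(np.uint8)
    k,l,st,ce=cv2.connectedComponentsWithStats(m);j=1+np.argmax(st[1:,4]);q=ce[j]+np.array(c)-16;print(n,st[j],q);R.append(ray(n,q))
print(tri(R))
E
```

```text
clock: 13.95
ee_pos: [521.1, 62.3, 168.2]
tcp_rot: [-3.141, -0.0, 0.236]
contact_force: [2.5, 1.8, -4.6]
grip_width: 0.234
finger_force: 68.6
side [ 9  9  4  9 26] [244.23076923 183.80769231]
scene [19  8  4  9 26] [258.76923077 179.57692308]
(array([518.22119112,  72.92518588, 169.07035268]), np.float64(1.512160341838182))
```

The bolt is up by about 16 mm and passing over the sill without resistance. Now the rest of the draw.

```bash
python3 -m crank '[[[0,-0.25,0,0],[0,-0.25,0,0],[0,-0.2,0,0],[0,0,0,0],[0,0,0,0]]]'; python3 - <<'E'
import numpy as np
# knob in cage frame, hinge (6,115); drawn ~40
k0=np.array([-32,-50+40.])-[6,115];rad=np.hypot(*k0);print(rad)
# opens clockwise from above: rotate by -a ; tool x = cage x, tool y = -cage y
a=np.arange(0,.361,.03);rot=lambda t:np.array([[np.cos(t),np.sin(t)],[-np.sin(t),np.cos(t)]])
P=[rot(t)@k0 for t in a]
for i in range(len(a)-1):
    d=rot(a[i]).T@(P[i+1]-P[i]); print(round(a[i+1],2),(d/30*[1,-1]).round(3),"world",(P[i+1]-P[0]).round(1))
E
```

```text
clock: 14.68
ee_pos: [516.3, 82.3, 168.2]
tcp_rot: [-3.141, -0.0, 0.235]
contact_force: [2.1, 0.6, -4.0]
grip_width: 0.239
finger_force: 68.7
130.64838307457157
0.03 [-0.124 -0.04 ] world [-3.7  1.2]
0.06 [-0.124 -0.04 ] world [-7.4  2.5]
0.09 [-0.124 -0.04 ] world [-11.1   3.9]
0.12 [-0.124 -0.04 ] world [-14.7   5.4]
0.15 [-0.124 -0.04 ] world [-18.3   7.1]
0.18 [-0.124 -0.04 ] world [-21.8   8.8]
0.21 [-0.124 -0.04 ] world [-25.2  10.7]
0.24 [-0.124 -0.04 ] world [-28.6  12.6]
0.27 [-0.124 -0.04 ] world [-32.   14.7]
0.3 [-0.124 -0.04 ] world [-35.2  16.8]
0.33 [-0.124 -0.04 ] world [-38.5  19.1]
0.36 [-0.124 -0.04 ] world [-41.6  21.4]
```

The bolt is drawn about 39 mm. Next I swing the gate open along its arc, turning with it.

```bash
python3 -m crank '[[[-0.12,-0.04,0,1.7],[-0.12,-0.04,0,1.7],[-0.12,-0.04,0,1.7],[-0.12,-0.04,0,1.7],[0,0,0,0]]]'
```

```text
clock: 15.3
ee_pos: [501.1, 84.0, 168.4]
tcp_rot: [3.142, -0.0, 0.116]
contact_force: [4.1, 0.5, -5.2]
grip_width: 0.241
finger_force: 68.7
```

```bash
python3 -m crank '[[[-0.12,-0.04,0,1.7],[-0.12,-0.04,0,1.7],[-0.12,-0.04,0,1.7],[-0.12,-0.04,0,1.7],[-0.12,-0.04,0,1.7],[-0.12,-0.04,0,1.7],[-0.12,-0.04,0,1.7],[-0.12,-0.04,0,1.7],[0,0,0,0],[0,0,0,0],[0,0,0,0]]]';python3 - <<'E'
from h import *
g=r.grab_frame("scene");f=r.grab_frame("side");print(r.read_state()["clock"])
cv2.imwrite("pics/crop7.png",np.hstack([cv2.resize(g[90:270,205:385],(400,400),interpolation=2),cv2.resize(f[70:250,170:350],(400,400),interpolation=2)]))
E
```

```text
clock: 16.68
ee_pos: [472.5, 93.3, 168.2]
tcp_rot: [3.142, 0.0, -0.121]
contact_force: [3.0, -0.5, -4.5]
grip_width: 0.235
finger_force: 68.7
16.775
```

View pics/crop7.png

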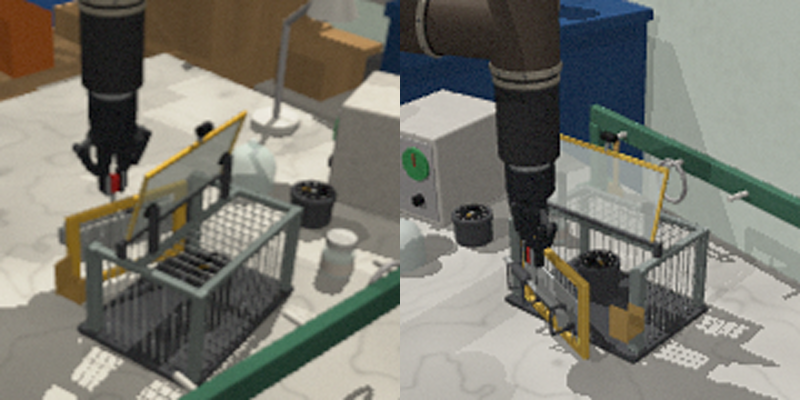

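The gate stands open by about 0.36 rad with the knob held, and the hood rests on its stops at the top right. I'll hand it in.

```bash
python3 -c "
from cell import r
print(r.hand_in())"
```

```text
the job is handed in; nothing more can be done
None
```

The job is handed in (no verdict was returned): the hood lies back on its stops, the bolt was lifted over the keeper's sill and drawn about 39 mm, and the gripper holds the gate open at about 0.36 rad by the arm's pose.

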